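# Shut the cash tin and push it home into its corner

## Task

The customer has paid, so put the red cash tin that stands open on the front tier away: shut its lid and push the tin back into its corner, until its hinge side is flat against the step of the upper tier and its right-hand end touches the nearer end of the tray of jam jars. Use pushes and nudges only, with the tin sliding on the table and never lifted or tipped. Do not shift the tray of jam jars, and leave the price card, the single jam jar and the bell as they are.

Things in the scene. Friction and masses are not known exactly. Their poses are not given: they have to be found in the camera images.
- cash_tin: red metal cash tin, 0.3 to 0.5 kg, loose on the front tier. Origin: centre of its underside; x points to its hinge side (back), y to its left end, z up. Its walls stand at x -48 and +52 mm and y -75 and +75 mm and are 55 mm high; shut, the lid overhangs them by 2 mm and tops out at 58 mm; a lip 30 mm wide and 2 mm thick juts out of the lid's front edge to x -56 mm.
- cash_tin_lid (a joint): lid of the cash tin, angle in rad: 0 shut, 1.57 upright, 1.83 fully open (leaning back). Hinge line along the tin's y at x +54 mm, z 56 mm; the lid is a plate 104 mm from hinge to front edge and 154 mm wide. Pushed forward it stays where it is left down to about 1 rad; below 0.85 rad it sinks slowly of itself (0.1 to 0.3 rad/s), and a light press on its top shuts it.
- tin_back_left (a point): left corner of the tin's hinge side, on the outside of the wall, 30 mm above the underside
- tin_back_right (a point): right corner of the tin's hinge side, on the outside of the wall, 30 mm above the underside
- tin_right_end (a point): middle of the outside of the tin's right end wall, 30 mm above the underside; this is what touches the tray
- step (a point): point on the step between the front tier (z 0) and the upper tier (z 55 mm), at the foot of its upright wooden face, fixed. Its x points straight into the step, y to the left along the step, z up: the face is the plane x = 0 of this frame, straight, smooth and 55 mm high, from y -0.4 to +0.36 m.
- jam_tray: wooden tray with four jam jars (92 mm high) in its right half, 355 x 216 mm, rim 36 mm high, loose, its long side along the step and 10 to 40 mm off it; 1.8 kg, so it stands firm against a light push (it slides at 7 to 11 N). Origin: centre of its underside; x points along its length to the right, y towards the step, z up. The outside of its left end, which the tin must touch, is at x -178 mm.
- price_card: bystander: price card in a wooden foot, 28 x 68 mm, 85 mm high, standing before the tray of jam jars; origin at the centre of its underside
- jam_jar: bystander: single jam jar with a green lid, 62 mm wide, 86 mm high, on the upper tier (its underside at z 55 mm) behind the corner; origin at the centre of its underside
- counter_bell: bystander: white counter bell with a black foot, 76 mm wide, 56 mm high, at the left end of the front tier; origin at the centre of its underside

How it is judged:
At the end, for the whole second after the job is handed in: The tin stands flat on the front tier at rest, its lid shut (under 0.06 rad), both corners of its hinge side within 7 mm of the face of the step, and its right end within 7 mm of the left end of the tray of jam jars (x of each of tin_back_left, tin_back_right in the frame of step above -0.007 m and x of tin_right_end in the frame of jam_tray between -0.185 and -0.17 m and height (world z) of cash_tin below 0.006 m and angle between cash_tin's own z axis and vertical below 0.05 rad and value of joint cash_tin_lid below 0.06 rad and linear speed of cash_tin below 0.01 m/s); the robot touches nothing.
It fails at once if the cash tin is lifted off the table or tipped (height (world z) of cash_tin above 0.012 m or angle between cash_tin's own z axis and vertical above 0.15 rad).
It fails at once if the tray of jam jars is shifted by more than 12 mm (distance of jam_tray from where it was at the start of the episode above 0.012 m or angle between jam_tray's own z axis and vertical above 0.1 rad).
It fails at once if the price card is moved by more than 30 mm or knocked over (distance of price_card from where it was at the start of the episode above 0.03 m or angle between price_card's own z axis and vertical above 0.4 rad).
It fails at once if the jam jar is moved by more than 30 mm or knocked over (distance of jam_jar from where it was at the start of the episode above 0.03 m or angle between jam_jar's own z axis and vertical above 0.4 rad).
It fails at once if the bell is moved by more than 30 mm or knocked over (distance of counter_bell from where it was at the start of the episode above 0.03 m or angle between counter_bell's own z axis and vertical above 0.4 rad).
It also fails if it takes over 72 s, if anything falls off the work surface, if the arm or the gripper's body presses on something with over 40 N, if the wrist force passes 120 N, or if a joint passes its speed limit or range.

## Robot

A 6-joint arm with a two-finger parallel gripper is mounted at the origin on a cart in front of the work surface, level with it; the furniture and walls round the work are solid. World frame = base frame: x ahead of the robot, y to its left, z up, the work surface at z = 0. Lengths are in m, angles in rad, forces in N, time in s.
With the tool pointing down it reaches from about 0.375 to 0.9 m from the base axis. Payload 3.1 kg.
Tool frame: the origin (TCP) lies on the centre line of the jaws, within the pads' length; the fingertips stand robot.tip_reach ahead of it and the grasp point (between the pads) lies 8 mm behind it (robot.tip_reach is the distance from the TCP to the fingertips, in m); z points along the fingers, y is the line along which they close (so a half turn about z gives the same grasp; the last joint's range is limited). The gripper opens to 87 mm and grips with 3 to 60 N. Pads are 19 mm wide; open, the fingers measure 117 mm over their backs; the gripper's body (75 mm by 190 mm) begins 51 mm behind the grasp point.
Start: joints at [-1.296, 0.527, 1.433, -0, 1.181, -0.178], TCP at [0.274, -0.562, 0.234] pointing down, gripper open.
Joint ranges: [-3.08, 3.08], [-0.75, 2.2], [0.22, 2.44], [-1.43, 4.57], [0, 2.65], [-2.85, 2.85]. Speed limits (rad/s): [2.79, 2.79, 3.14, 3.14, 3.14, 3.14].

## Interface

Orientations are given as a unit quaternion [x, y, z, w].
In Python, from rig import robot gives the robot as it stands.
- The arm moves only by the tool jog_arm, never from a script. Its argument "motion" is one flat list of numbers, 7 for each row, row after row: the shift along the tool's x, y, z scaled (see below), then the turn, a rotation vector about the tool's x, y, z scaled (see below), then the gripper's target within -1 to 1 (shut at 1, half-way at 0, fully open at -1). In form: [x, y, z, rx, ry, rz, hand, x, y, z, rx, ry, rz, hand, ...]. A call has 1 to 12 rows; each row shifts and turns the commanded pose from where the row before left it, along the tool's axes as they then stand; what a row does not reach is not made up. The controller multiplies each number of a shift by 4 cm and each number of a turn by 4 degrees. A row lasts 1/8 s, in which the tool goes at most 62.5 mm and 10.7 degrees, less where a joint would pass 70% of its speed; a pose out of reach is approached as far as the arm can. A call with a number of a shift or a turn outside -1 to 1 is refused whole. A call with a gripper value outside its range is refused whole. The fingers move at their own pace and stop on an object; "grip_force" is the grip in N (left out, the last holds). Time passes only in rows, so rows that do not move let the fingers close. It gives the time, the measured TCP pose, the force, the opening and the grip force at its end, in the units of the state.
- robot.get_obs(): the state, without advancing time (a new reading comes with each control period).
- robot.camera(name): name is "scene" or "top" or "wrist"; returns the picture (400x640x3 uint8, blue, green, red); there is no depth.
- robot.calibration(name): a dict with "fx", "fy", "cx", "cy" (pixels), "R" (3x3) and "t" (3): a world point X has camera coordinates R X + t; the wrist camera has in their place "T_tool_cam" (4x4, takes a point from camera to tool coordinates, whose origin is the TCP and whose axes are the flange's). Camera axes: x right, y down, z forward; pixel columns grow to the right and rows downward; lengths in m; the calibration is good to about 2 mm. A picture is of the moment at which its call begins: read the wrist's pose just before it. calibration takes no time and is no camera call.
- robot.hand_in(): hands the job in; it is judged then, once.
The state is a dict: "time": time; "q": joint angles; "joint_velocities": joint speeds; "joint_torque": joint torques, N m; "position": TCP position; "tool_rot": TCP orientation; "ft_force": force on the tool from outside, world axes, zero at the start; "moment": the same for the moment, N m; "grip_width": finger opening in m; "grip_force": force on a finger pad.
Only numpy, scipy, OpenCV 4.12 (cv2) and the standard library are available. Lean on these libraries where they do the work, as an engineer would, in place of code of your own. Each camera call takes 0.05 s, during which the arm holds its last target. There are 200 camera calls.

## Working session

There is one attempt and no reset: what is moved stays moved. The work goes in short steps, Python scripts to look and compute and a tool call to move; the robot and the scene stay as the last step left them, time stands still between calls to the robot, and variables do not carry over. Pictures are saved under pics/ and viewed, at most 10 in all, crops included, and the job is handed in when it is done.

Besides the shell and the picture viewer there is one more tool, called after ">>>" in YAML: its name, and indented under it one key for each argument. jog_arm: Moves the arm, as the interface text tells. Shifts and turns lie within -1 to 1; 1 stands for 4 cm of shift or 4 degrees of turn. Its arguments: {"type":"object","properties":{"motion":{"type":"array","items":{"type":"number"}},"grip_force":{"type":"number"}},"required":["motion"]}

```bash
mkdir -p pics; python3 - <<'E'
from rig import robot
import cv2
o=robot.get_obs();print(o, robot.tip_reach)
for n in("scene","top"):
    cv2.imwrite(f"pics/{n}0.png",robot.camera(n)); print(n,robot.calibration(n))
E
```

```text
{'time': 0.0, 'q': array([-1.29547096e+00,  5.28463302e-01,  1.43392535e+00,  3.60545341e-06,
        1.18138155e+00, -1.78529873e-01]), 'joint_velocities': array([ 0.0002107 ,  0.00304957, -0.00010094,  0.00280451,  0.00138968,
        0.00094559]), 'joint_torque': array([ 2.26425043e-03, -4.40028620e+01, -1.76595747e+01,  6.33434532e-02,
        5.82139764e-02, -1.99040282e-04]), 'position': array([ 0.27383328, -0.56101971,  0.23256604]), 'tool_rot': array([ 9.74361808e-01,  2.24984179e-01, -5.10087179e-05, -1.08758258e-03]), 'ft_force': array([-0.26049542,  0.40259868,  0.15327088]), 'moment': array([ 0.0025233,  0.0114382, -0.0121432]), 'grip_force': 0.0, 'grip_width': 0.0869117481101347} 0.011
scene {'fx': 467.013519914229, 'fy': 467.013519914229, 'cx': 307.0319476891489, 'cy': 200.19410119049795, 'R': array([[-0.79094876, -0.61186892,  0.00406056],
       [-0.4497108 ,  0.57680507, -0.68195022],
       [ 0.41492199, -0.54121376, -0.73138732]]), 't': array([0.51492656, 0.30007142, 1.10951688])}
top {'fx': 414.1794103468897, 'fy': 414.1794103468897, 'cx': 320.1976429601584, 'cy': 203.55026195700287, 'R': array([[ 0.00600942, -0.99996869, -0.00514811],
       [-0.99701214, -0.00559502, -0.07704207],
       [ 0.07701085,  0.00559571, -0.99701455]]), 't': array([0.05891616, 0.60213897, 1.13154664])}
```

View pics/scene0.png

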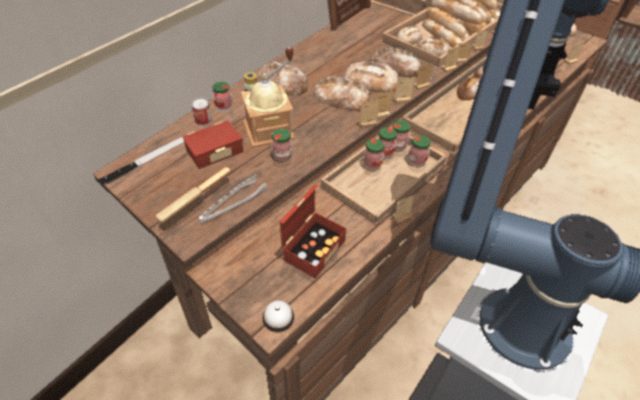

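View pics/top0.png

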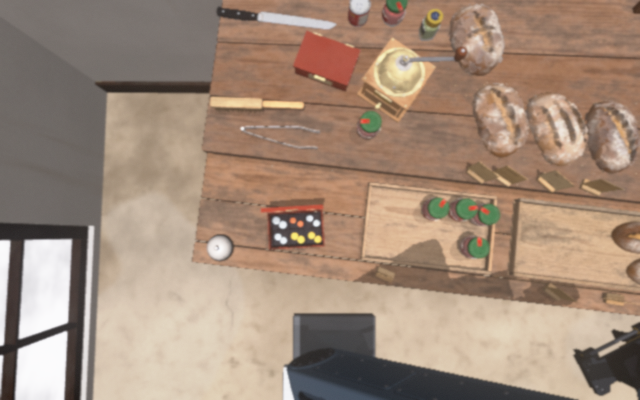

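The top view shows the open tin at about (296,230) and the bell at (219,247). The tray's left end is near column 365 and the step line runs from about (205,198) to (365,215). I'll enlarge that area.

```bash
python3 - <<'E'
import cv2
t=cv2.imread("pics/top0.png")
cv2.imwrite("pics/c1.png",cv2.resize(t[165:285,190:350],None,fx=5,fy=5,interpolation=cv2.INTER_CUBIC))
cv2.imwrite("pics/c2.png",cv2.resize(t[165:285,345:505],None,fx=5,fy=5,interpolation=cv2.INTER_CUBIC))
E
```

```text
(no output)
```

View pics/c1.png

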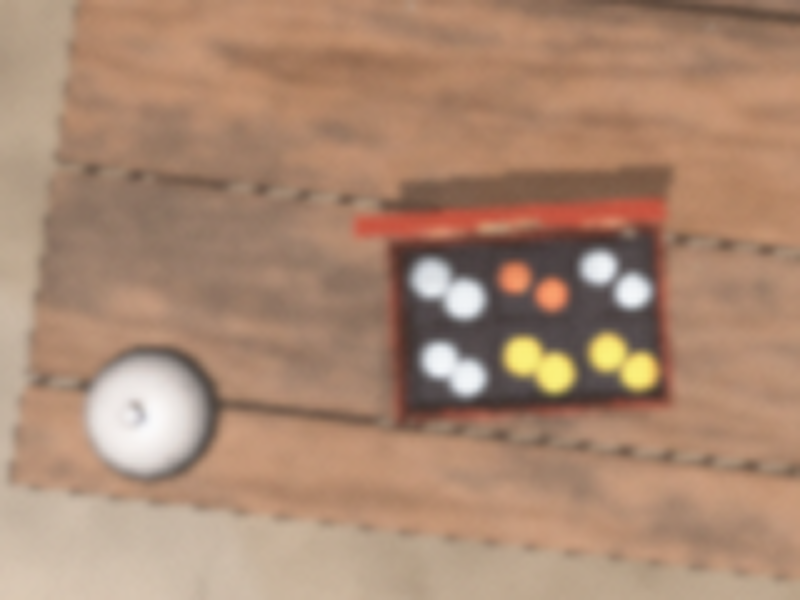

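View pics/c2.png

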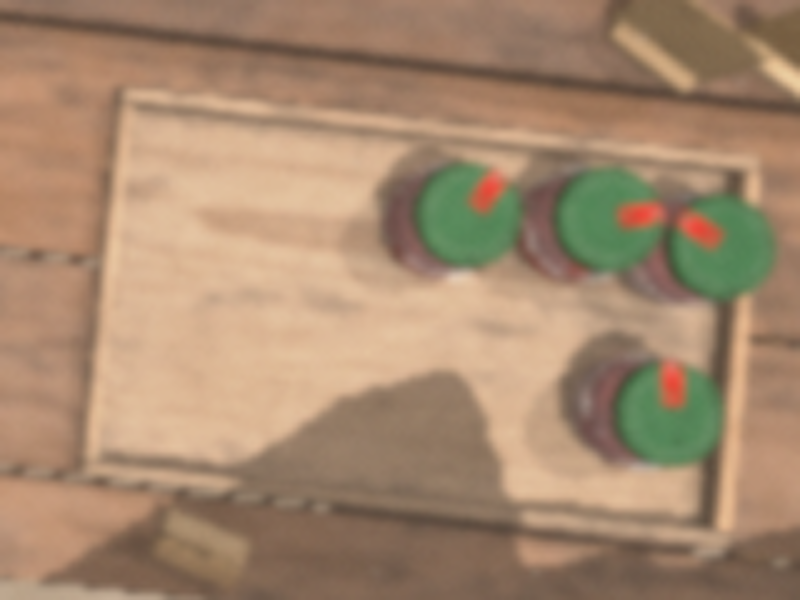

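The crops show these positions:
- **Tin rim, in c1:** corners at about (390,240), (660,228), (668,405) and (400,420).
- **Lid, in c1:** top edge from (355,225) to (665,210).
- **Tray rim, in c2:** left end from (122,92) to (88,470), right corners at (757,163) and (725,545).
- **Step, in c2:** line from (0,15) to (800,105).

```bash
cat > h.py <<'E'
import numpy as np
from rig import robot
def ray(n,uv,z):
    c=robot.calibration(n);R=np.array(c['R']);C=-R.T@c['t']
    d=R.T@np.array([(uv[0]-c['cx'])/c['fx'],(uv[1]-c['cy'])/c['fy'],1]); return C+d*(z-C[2])/d[2]
def proj(n,X):
    c=robot.calibration(n);p=np.array(c['R'])@X+c['t'];return np.array([c['fx']*p[0]/p[2]+c['cx'],c['fy']*p[1]/p[2]+c['cy']])
c1=lambda u,v:(190+u/5-.4,165+v/5-.4)
c2=lambda u,v:(345+u/5-.4,165+v/5-.4)
E
python3 - <<'E'
from h import *
np.set_printoptions(precision=4,suppress=True)
def s(n,p,z): X=ray("top",p,z);print(n,X[:2],"scene px",proj("scene",X));return X
print("cams",ray("top",(320,203),.99),)
bl=s("tin bl",c1(390,240),.055);br=s("tin br",c1(660,228),.055);fr=s("fr",c1(668,405),.055);fl=s("fl",c1(400,420),.055)
print([np.linalg.norm(a-b) for a,b in((bl,br),(br,fr),(fr,fl),(fl,bl))])
s("lid L .156",c1(355,225),.156);s("lid R",c1(665,210),.156)
for z in(0,.055):
    s(f"step a z{z}",(206,152),z);s("step b",c2(0,15),z);s("step c",c2(800,105),z)
t=[s("tray",c2(*p),.036) for p in((122,92),(88,470),(725,545),(757,163))]
print([np.linalg.norm(t[i]-t[i-1]) for i in range(4)])
s("bell",c1(150,413),.03);s("card",c2(195,560),.085);s("jar",(369,124),.141)
E
```

```text
cams [0.5274 0.0571 0.99  ]
tin bl [0.574  0.2046] scene px [282.0577 247.9812]
tin br [0.5813 0.0583] scene px [314.2184 212.8987]
fr [0.4859 0.0535] scene px [343.9198 228.3549]
fl [0.477  0.1977] scene px [313.8462 265.4297]
[np.float64(0.14643574280347743), np.float64(0.09551348084725532), np.float64(0.14446239633743244), np.float64(0.09720893722366884)]
lid L .156 [0.5758 0.2086] scene px [278.9436 223.1271]
lid R [0.584  0.0557] scene px [314.5878 185.9507]
step a z0 [0.7505 0.392 ] scene px [183.9757 273.0824]
step b [ 0.7072 -0.0067] scene px [293.6344 192.9404]
step c [ 0.6578 -0.4623] scene px [386.4137 125.1272]
step a z0.055 [0.7394 0.3762] scene px [187.5905 258.7796]
step b [ 0.6981 -0.0038] scene px [295.1162 181.8121]
step c [ 0.651  -0.4381] scene px [386.5007 116.3915]
tray [ 0.6586 -0.0723] scene px [319.8884 179.3183]
tray [ 0.4508 -0.0532] scene px [375.712  215.3378]
tray [ 0.4125 -0.399 ] scene px [444.543  155.6781]
tray [ 0.6211 -0.4219] scene px [390.9529 126.6423]
[np.float64(0.35157621914232573), np.float64(0.2086718738441578), np.float64(0.3479620231651306), np.float64(0.20980257620018702)]
bell [0.4792 0.3386] scene px [276.905  310.0362]
card [ 0.4073 -0.104 ] scene px [401.2471 199.7965]
jar [ 0.796 -0.061] scene px [280.8404 135.6697]
```

```bash
python3 - <<'E'
import cv2
t=cv2.imread("pics/scene0.png")
cv2.imwrite("pics/c3.png",cv2.resize(t[120:320,160:420],None,fx=3,fy=3,interpolation=cv2.INTER_CUBIC))
E
```

```text
(no output)
```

View pics/c3.png

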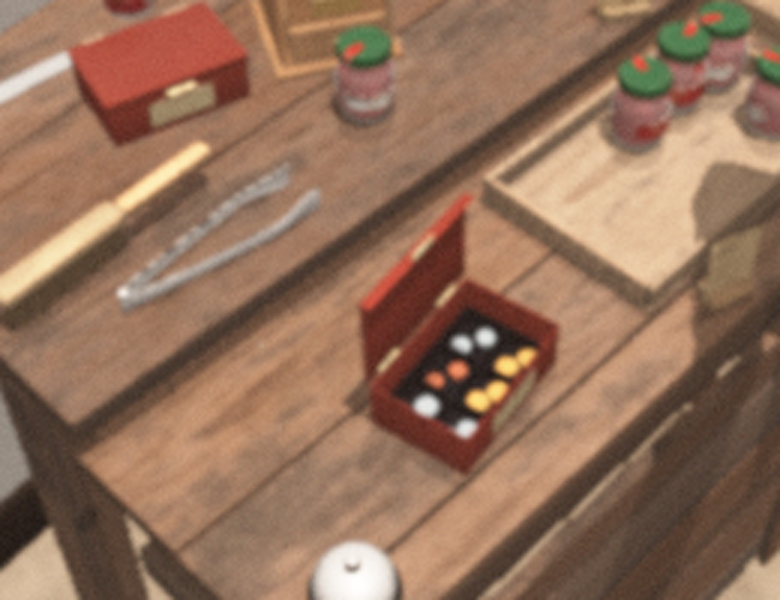

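Sizes agree with the spec: tin about 146x97 mm, tray about 351x209 mm. I get these values:
- **Tin:** centre about (0.528, 0.128), yaw about +3.3°.
- **Step:** x about 0.703 at y=0, yaw −6.2°.
- **Tray:** left end about 0.11 m to the right of the tin.

Next I'll move behind the lid, up high.

>>> jog_arm:
  motion: [0.79, -0.56, -0.02, 0, 0, 0, -1, 0.79, -0.56, -0.02, 0, 0, 0, -1, 0.79, -0.56, -0.02, 0, 0, 0, -1, 0.79, -0.56, -0.02, 0, 0, 0, -1, 0.79, -0.56, -0.02, 0, 0, 0, -1, 0.79, -0.56, -0.02, 0, 0, 0, -1, 0.79, -0.56, -0.02, 0, 0, 0, -1, 0.79, -0.56, -0.02, 0, 0, 0, -1, 0.79, -0.56, -0.02, 0, 0, 0, -1, 0.79, -0.56, -0.02, 0, 0, 0, -1]

```text
time: 1.35
position: [0.4601, -0.2205, 0.2413]
tool_rot: [0.974, 0.225, -0.0, -0.0]
ft_force: [-0.5, -0.7, 0.4]
grip_width: 0.0865
grip_force: 0.0
```

>>> jog_arm:
  motion: [0.79, -0.56, -0.02, 0, 0, 0, -1, 0.79, -0.56, -0.02, 0, 0, 0, -1, 0.79, -0.56, -0.02, 0, 0, 0, -1, 0.79, -0.56, -0.02, 0, 0, 0, -1, 0.79, -0.56, -0.02, 0, 0, 0, -1, 0.79, -0.56, -0.02, 0, 0, 0, -1, 0.79, -0.56, -0.02, 0, 0, 0, -1, 0.79, -0.56, -0.02, 0, 0, 0, -1, 0.79, -0.56, -0.02, 0, 0, 0, -1, 0.79, -0.56, -0.02, 0, 0, 0, -1]

```text
time: 2.6
position: [0.6458, 0.1192, 0.249]
tool_rot: [0.974, 0.225, -0.001, -0.0]
ft_force: [0.3, -1.1, 0.2]
grip_width: 0.087
grip_force: 0.0
```

>>> jog_arm:
  motion: [0, 0, 0, 0, 0, 0.96, -1, 0, 0, 0, 0, 0, 0.96, -1, 0, 0, 0, 0, 0, 0.96, -1, 0, 0, 0, 0, 0, 0.96, -1, 0, 0, 0, 0, 0, 0.96, -1, 0, 0, 0, 0, 0, 0.96, -1, 0, 0, 0, 0, 0, 0, -1, 0, 0, 0, 0, 0, 0, -1]

```text
time: 3.6
position: [0.6454, 0.118, 0.2492]
tool_rot: [1.0, 0.026, -0.0, 0.0]
ft_force: [-0.5, 0.9, -0.0]
grip_width: 0.0872
grip_force: 0.0
```

>>> jog_arm:
  motion: [0, 0, 0.77, 0, 0, 0, -1, 0, 0, 0.77, 0, 0, 0, -1, 0, 0, 0.77, 0, 0, 0, -1, 0, 0, 0.77, 0, 0, 0, -1, 0, 0, 0, 0, 0, 0, -1]

```text
time: 4.22
position: [0.6434, 0.1179, 0.1236]
tool_rot: [1.0, 0.026, -0.003, -0.0]
ft_force: [-0.6, 0.5, -0.1]
grip_width: 0.0869
grip_force: 0.0
```

>>> jog_arm:
  motion: [-0.25, 0, 0, 0, 0, 0, -1, -0.25, 0, 0, 0, 0, 0, -1, -0.25, 0, 0, 0, 0, 0, -1, -0.2, 0, 0, 0, 0, 0, -1, -0.2, 0, 0, 0, 0, 0, -1, -0.2, 0, 0, 0, 0, 0, -1, -0.2, 0, 0, 0, 0, 0, -1, -0.2, 0, 0, 0, 0, 0, -1]

```text
time: 5.22
position: [0.5757, 0.1143, 0.1264]
tool_rot: [1.0, 0.026, 0.0, -0.0]
ft_force: [1.3, 0.1, -1.2]
grip_width: 0.0872
grip_force: 0.5
```

```bash
python3 - <<'E'
from h import *; import cv2
a=robot.camera("scene");b=robot.camera("top")
im=np.hstack([cv2.resize(a[120:320,200:400],None,fx=2,fy=2),cv2.resize(b[140:290,200:400],(400,300))[:300] if 0 else cv2.resize(b[100:300,200:400],None,fx=2,fy=2)])
cv2.imwrite("pics/d1.png",im)
E
```

```text
(no output)
```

View pics/d1.png

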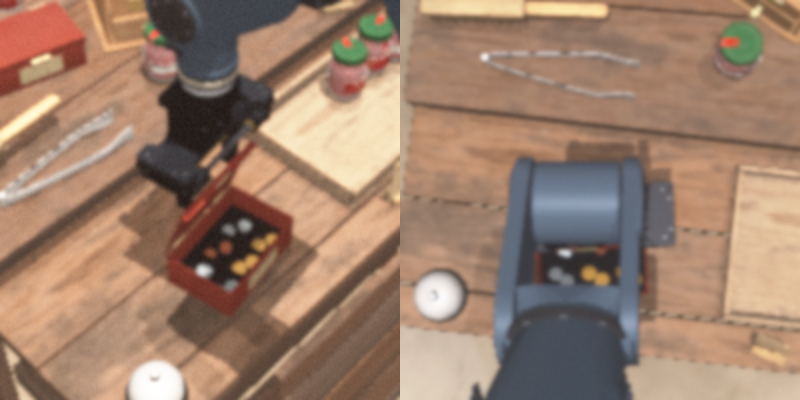

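The scene view (left half) shows both fingers behind the lid at (200,190). The lid leans forward and the tin hasn't moved. I'll keep sweeping.

>>> jog_arm:
  motion: [-0.2, 0, 0, 0, 0, 0, -1, -0.2, 0, 0, 0, 0, 0, -1, -0.2, 0, 0, 0, 0, 0, -1, -0.2, 0, 0, 0, 0, 0, -1, -0.2, 0, 0.03, 0, 0, 0, -1, -0.2, 0, 0.05, 0, 0, 0, -1, -0.2, 0, 0.05, 0, 0, 0, -1, -0.2, 0, 0.1, 0, 0, 0, -1]

```text
time: 6.32
position: [0.5113, 0.1111, 0.117]
tool_rot: [1.0, 0.026, 0.0, 0.0]
ft_force: [0.2, -0.9, 0.4]
grip_width: 0.0871
grip_force: 0.1
```

```bash
python3 - <<'E'
from h import *; import cv2
a=robot.camera("scene");b=robot.camera("top")
cv2.imwrite("pics/d2.png",cv2.resize(a[150:300,230:400],None,fx=4,fy=4))
E
```

```text
(no output)
```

View pics/d2.png

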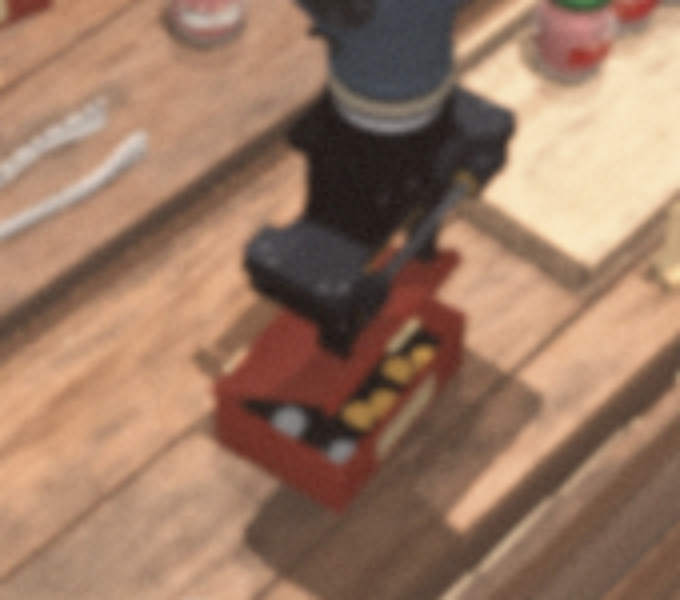

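The lid has passed its friction range and leans low under the fingers at (330,340). The fingers are over the tin, so I'll press it down gently.

>>> jog_arm:
  motion: [0, 0, 0, 0, 0, 0, -1, 0, 0, 0.12, 0, 0, 0, -1, 0, 0, 0.12, 0, 0, 0, -1, 0, 0, 0.12, 0, 0, 0, -1, 0, 0, 0.12, 0, 0, 0, -1, 0, 0, 0.12, 0, 0, 0, -1, 0, 0, 0.12, 0, 0, 0, -1, 0, 0, 0.12, 0, 0, 0, -1, 0, 0, 0.12, 0, 0, 0, -1, 0, 0, 0.08, 0, 0, 0, -1, 0, 0, 0, 0, 0, 0, -1]

```text
time: 7.8
position: [0.5117, 0.1111, 0.0753]
tool_rot: [1.0, 0.026, -0.0, -0.0]
ft_force: [-1.0, -0.4, 0.2]
grip_width: 0.087
grip_force: 0.0
```

>>> jog_arm:
  motion: [0, 0, 0.05, 0, 0, 0, -1, 0, 0, 0.05, 0, 0, 0, -1, 0, 0, 0.03, 0, 0, 0, -1, 0, 0, 0, 0, 0, 0, -1]

```text
time: 8.3
position: [0.5118, 0.1111, 0.0703]
tool_rot: [1.0, 0.026, -0.0, -0.0]
ft_force: [0.1, 0.7, -0.4]
grip_width: 0.0868
grip_force: 0.0
```

>>> jog_arm:
  motion: [0, 0, 0.03, 0, 0, 0, -1, 0, 0, 0.03, 0, 0, 0, -1, 0, 0, 0, 0, 0, 0, -1, 0, 0, 0, 0, 0, 0, -1]

```text
time: 8.8
position: [0.512, 0.1111, 0.0693]
tool_rot: [1.0, 0.026, 0.0, 0.0]
ft_force: [-2.5, -0.8, 10.6]
grip_width: 0.087
grip_force: 5.4
```

The lid reads shut, with 10 N of contact. I'll go up and round to the front, turn square to the step, and take a look.

>>> jog_arm:
  motion: [0, 0, -0.65, 0, 0, 0, -1, 0, 0, -0.65, 0, 0, 0, -1, -0.59, -0.25, 0, 0, 0, 0, -1, -0.59, -0.25, 0, 0, 0, 0, -1, -0.59, -0.25, 0, 0, 0, 0, -1, 0, 0, 0, 0, 0, 0.77, -1, 0, 0, 0, 0, 0, 0.77, -1, 0, 0, 0, 0, 0, 0.77, -1, 0, 0, 0, 0, 0, 0, -1]

```text
time: 9.93
position: [0.4396, 0.1374, 0.12]
tool_rot: [0.999, -0.054, 0.0, -0.0]
ft_force: [0.4, 0.7, 0.0]
grip_width: 0.0873
grip_force: 0.0
```

```bash
python3 - <<'E'
from h import *; import cv2
a=robot.camera("scene");b=robot.camera("top")
cv2.imwrite("pics/d3.png",np.hstack([cv2.resize(a[170:300,240:370],(400,400)),cv2.resize(b[165:295,200:330],(400,400))]))
print(robot.get_obs()['position'])
E
```

```text
[0.43956403 0.1373773  0.1199707 ]
```

View pics/d3.png

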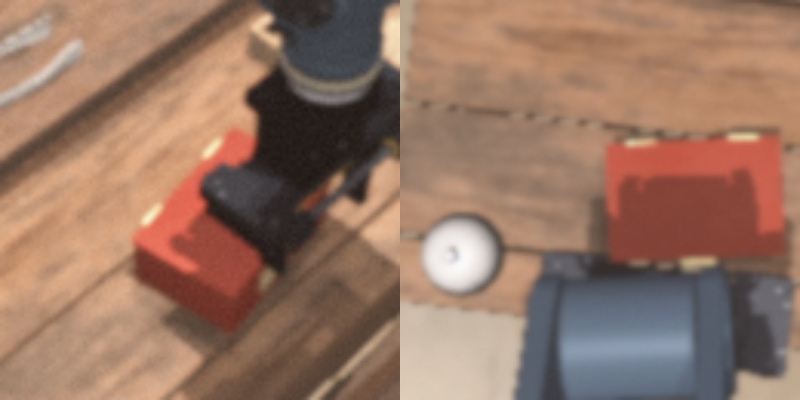

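The lid is shut. In the top half of the picture its corners are at (607,143), (781,132), (785,253) and (611,262).

```bash
python3 - <<'E'
from h import *
P=[ray("top",(200+(u-400)*.325-.34,165+v*.325-.34),.058)[:2] for u,v in((607,143),(781,132),(785,253),(611,262))]
print(np.round(P,4),np.mean(P,0),np.arctan2(-(P[0]-P[1])[0],(P[0]-P[1])[1]),np.arctan2(-(P[3]-P[2])[0],(P[3]-P[2])[1]))
E
```

```text
[[0.5777 0.206 ]
 [0.5883 0.0533]
 [0.4826 0.0492]
 [0.4738 0.2009]] [0.5306138  0.12735631] 0.06893738278765758 0.05756574723528465
```

>>> jog_arm:
  motion: [0, 0, 0.72, 0, 0, 0, -1, 0, 0, 0.72, 0, 0, 0, -1, 0, 0, 0.72, 0, 0, 0, -1, 0, 0, 0, 0, 0, 0, -1]

```text
time: 10.52
position: [0.4383, 0.1372, 0.0321]
tool_rot: [0.999, -0.055, -0.002, 0.0]
ft_force: [-0.2, 0.1, 0.3]
grip_width: 0.0872
grip_force: 0.0
```

>>> jog_arm:
  motion: [0.3, 0, 0, 0, 0, 0, -1, 0.2, 0, 0, 0, 0, 0, -1, 0.2, 0, 0, 0, 0, 0, -1, 0.2, 0, 0, 0, 0, 0, -1, 0.2, 0, 0, 0, 0, 0, -1, 0.3, 0, 0, 0, 0, 0, -1, 0.3, 0, 0, 0, 0, 0, -1, 0.3, 0, 0, 0, 0, 0, -1, 0.3, 0, 0, 0, 0, 0, -1, 0.3, 0, 0, 0, 0, 0, -1]

```text
time: 11.78
position: [0.5437, 0.1259, 0.0335]
tool_rot: [0.998, -0.055, -0.0, -0.0]
ft_force: [-3.0, 0.1, 1.5]
grip_width: 0.0868
grip_force: 1.4
```

>>> jog_arm:
  motion: [0.3, 0, 0, 0, 0, 0, -1, 0.3, 0, 0, 0, 0, 0, -1, 0.2, 0, 0, 0, 0, 0, -1, 0.1, 0, 0, 0, 0, 0, -1, 0, 0, 0, 0, 0, 0, -1]

```text
time: 12.4
position: [0.5796, 0.122, 0.0336]
tool_rot: [0.998, -0.055, 0.001, -0.0]
ft_force: [-0.1, 0.2, -0.8]
grip_width: 0.0872
grip_force: 0.1
```

>>> jog_arm:
  motion: [-0.5, 0, 0, 0, 0, 0, -1, 0, 0, -0.75, 0, 0, 0, -1, 0, 0, -0.75, 0, 0, 0, -1, 0, 0, -0.75, 0, 0, 0, -1, 0.48, -0.66, 0, 0, 0, 0, -0.15, 0.48, -0.66, 0, 0, 0, 0, -0.15, 0.48, -0.66, 0, 0, 0, 0, -0.15, 0.48, -0.66, 0, 0, 0, 0, -0.15, 0, 0, 0, 0, 0, -1, -0.15, 0, 0, 0, 0, 0, -1, -0.15, 0, 0, 0, 0, 0, -1, -0.15, 0, 0, 0, 0, 0, -1, -0.15]

```text
time: 13.9
position: [0.6474, 0.221, 0.1237]
tool_rot: [0.996, 0.086, 0.001, -0.0]
ft_force: [0.6, -0.4, 0.1]
grip_width: 0.0504
grip_force: 0.0
```

>>> jog_arm:
  motion: [0, 0, 0, 0, 0, -1, -0.15, 0, 0, 0, 0, 0, -1, -0.15, 0, 0, 0, 0, 0, -1, -0.15, 0, 0, 0, 0, 0, -1, -0.15, 0, 0, 0, 0, 0, -1, -0.15, 0, 0, 0, 0, 0, -1, -0.15, 0, 0, 0, 0, 0, -1, -0.15, 0, 0, 0, 0, 0, -1, -0.15, 0, 0, 0, 0, 0, -1, -0.15, 0, 0, 0, 0, 0, -1, -0.15, 0, 0, 0, 0, 0, -1, -0.15, 0, 0, 0, 0, 0, -1, -0.15]

```text
time: 15.4
position: [0.6474, 0.2209, 0.1237]
tool_rot: [0.875, 0.484, 0.001, 0.0]
ft_force: [-0.6, 0.5, 0.3]
grip_width: 0.0505
grip_force: 0.0
```

>>> jog_arm:
  motion: [0, 0, 0, 0, 0, -1, -0.15, 0, 0, 0, 0, 0, -1, -0.15, 0, 0, 0, 0, 0, -1, -0.15, 0, 0, 0, 0, 0, -1, -0.15, 0, 0, 0, 0, 0, -1, -0.15, 0, 0, 0, 0, 0, -1, -0.15, 0, 0, 0, 0, 0, -0.5, -0.15, 0, 0, 0, 0, 0, 0, -0.15]

```text
time: 16.4
position: [0.647, 0.2209, 0.1236]
tool_rot: [0.745, 0.667, 0.0, 0.0]
ft_force: [-0.0, 0.7, 0.9]
grip_width: 0.0499
grip_force: 0.0
```

```bash
python3 - <<'E'
from h import *; import cv2
a=robot.camera("scene");b=robot.camera("top")
cv2.imwrite("pics/d4.png",np.hstack([cv2.resize(a[150:280,240:370],(400,400)),cv2.resize(b[140:270,250:380],(400,400))]))
E
```

```text
(no output)
```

View pics/d4.png

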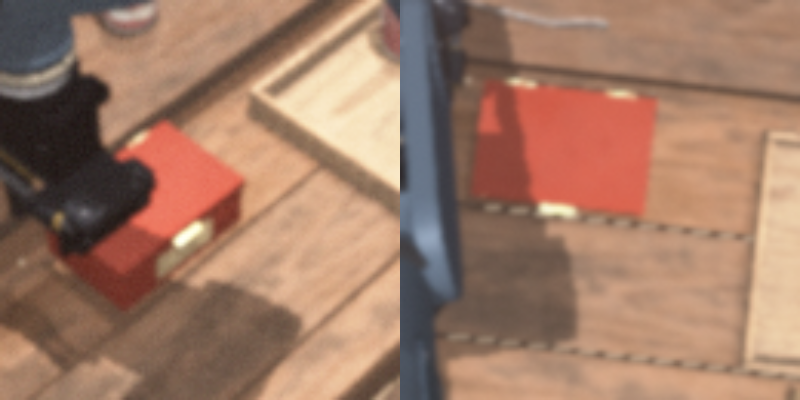

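The top half shows the tin square to the step. Its corners are at (485,80), (657,98), (643,215) and (472,198), the tray end runs from (767,132) to (748,365), and the step line from (470,62) to (800,97).

```bash
python3 - <<'E'
from h import *
a=-.108;n=np.array([np.cos(a),np.sin(a)]);l=np.array([-np.sin(a),np.cos(a)])
def q(nm,u,v,z):
    X=ray("top",(250+(u-400)*.325-.34,140+v*.325-.34),z)[:2];print(nm,np.round(X,4),"n,l",round(X@n,4),round(X@l,4))
for k,u,v in(("BL",485,80),("BR",657,98),("FR",643,215),("FL",472,198)):q(k,u,v,.058)
q("trayB",767,132,.036);q("trayF",748,365,.036);q("step top",470,62,.055);q("step",800,97,.055);q("st0",470,62,.0);q("st0",800,97,0)
p=robot.get_obs()['position'][:2];print("tcp",p@n,p@l)
E
```

```text
BL [0.702  0.1798] n,l 0.6786 0.2544
BR [0.6867 0.0274] n,l 0.6798 0.1013
FR [0.583  0.0393] n,l 0.5754 0.1019
FL [0.5971 0.1898] n,l 0.5732 0.253
trayB [ 0.6598 -0.0722] n,l 0.6638 -0.0006
trayF [ 0.4517 -0.0547] n,l 0.4549 -0.0057
step top [0.7186 0.1937] n,l 0.6936 0.27
step [ 0.6888 -0.0993] n,l 0.6954 -0.0245
st0 [0.7287 0.2005] n,l 0.7029 0.2778
st0 [ 0.6974 -0.107 ] n,l 0.7049 -0.0312
tcp 0.6193287440817186 0.28930294105490195
```

>>> jog_arm:
  motion: [0, 0, 0.75, 0, 0, 0, -0.15, 0, 0, 0.75, 0, 0, 0, -0.15, 0, 0, 0.75, 0, 0, 0, -0.15, 0, 0, 0, 0, 0, 0, -0.15]

```text
time: 17.0
position: [0.6446, 0.2204, 0.0309]
tool_rot: [0.745, 0.667, -0.003, -0.002]
ft_force: [-0.2, 0.3, 0.0]
grip_width: 0.0501
grip_force: 0.0
```

>>> jog_arm:
  motion: [-0.25, 0, 0, 0, 0, 0, -0.15, -0.25, 0, 0, 0, 0, 0, -0.15, -0.2, 0, 0, 0, 0, 0, -0.15, -0.25, 0, 0, 0, 0, 0, -0.15, -0.25, 0, 0, 0, 0, 0, -0.15, -0.25, 0, 0, 0, 0, 0, -0.15, -0.25, 0, 0, 0, 0, 0, -0.15, -0.25, 0, 0, 0, 0, 0, -0.15, -0.25, 0, 0, 0, 0, 0, -0.15, -0.25, 0, 0, 0, 0, 0, -0.15, -0.25, 0, 0, 0, 0, 0, -0.15, -0.1, 0, 0, 0, 0, 0, -0.15]

```text
time: 18.5
position: [0.6343, 0.1086, 0.0334]
tool_rot: [0.745, 0.667, -0.0, -0.0]
ft_force: [0.4, 2.9, 2.3]
grip_width: 0.0503
grip_force: 1.6
```

>>> jog_arm:
  motion: [-0.05, 0, 0, 0, 0, 0, -0.15, -0.05, 0, 0, 0, 0, 0, -0.15, -0.05, 0, 0, 0, 0, 0, -0.15, -0.02, 0, 0, 0, 0, 0, -0.15]

```text
time: 19.0
position: [0.6336, 0.1028, 0.0334]
tool_rot: [0.745, 0.667, -0.0, -0.0]
ft_force: [0.4, 2.9, 1.6]
grip_width: 0.0498
grip_force: 1.4
```

>>> jog_arm:
  motion: [-0.04, 0, 0, 0, 0, 0, -0.15, -0.04, 0, 0, 0, 0, 0, -0.15, -0.04, 0, 0, 0, 0, 0, -0.15, -0.04, 0, 0, 0, 0, 0, -0.15]

```text
time: 19.5
position: [0.633, 0.0962, 0.0335]
tool_rot: [0.745, 0.667, -0.0, -0.0]
ft_force: [-0.1, 2.9, 0.7]
grip_width: 0.0501
grip_force: 1.3
```

>>> jog_arm:
  motion: [-0.025, 0, 0, 0, 0, 0, -0.15, -0.025, 0, 0, 0, 0, 0, -0.15, 0, 0, 0, 0, 0, 0, -0.15]

```text
time: 19.88
position: [0.6327, 0.0942, 0.0335]
tool_rot: [0.745, 0.667, -0.0, -0.0]
ft_force: [0.4, 1.7, 0.7]
grip_width: 0.0498
grip_force: 0.9
```

>>> jog_arm:
  motion: [-0.025, 0, 0, 0, 0, 0, -0.15, -0.025, 0, 0, 0, 0, 0, -0.15, 0, 0, 0, 0, 0, 0, -0.15]

```text
time: 20.25
position: [0.6326, 0.0923, 0.0335]
tool_rot: [0.745, 0.667, -0.0, -0.0]
ft_force: [-0.6, 1.9, 0.2]
grip_width: 0.0501
grip_force: 0.9
```

```bash
python3 - <<'E'
from h import *; import cv2
print(robot.get_obs()['ft_force'])
a=robot.camera("scene");b=robot.camera("top")
cv2.imwrite("pics/d5.png",np.hstack([cv2.resize(a[130:230,260:360],(400,400),interpolation=2),cv2.resize(b[145:245,300:400],(400,400),interpolation=2)]))
E
```

```text
[-0.61267425  1.85560303  0.2288032 ]
```

View pics/d5.png

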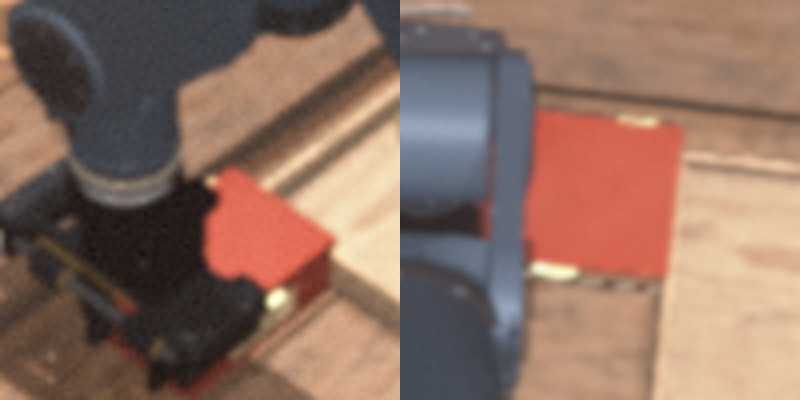

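```bash
python3 - <<'E'
from h import *
a=-.108;n=np.array([np.cos(a),np.sin(a)]);l=np.array([-np.sin(a),np.cos(a)])
def q(nm,u,v,z):
    X=ray("top",(300+(u-400)/4-.375,145+v/4-.375),z)[:2];print(nm,"n,l",round(X@n,4),round(X@l,4))
q("BR",682,130,.058);q("FR",667,278,.058);q("tray front",652,395,.036);q("trayB",684,152,.036)
p=robot.get_obs()['position'][:2];print("tcp",p@n,p@l)
E
```

```text
BR n,l 0.6758 -0.0001
FR n,l 0.5746 -0.0006
tray front n,l 0.4952 -0.001
trayB n,l 0.6641 -0.0053
tcp 0.6189105871112576 0.15989520677899502
```

>>> jog_arm:
  motion: [-0.025, 0, 0, 0, 0, 0, -0.15, -0.025, 0, 0, 0, 0, 0, -0.15, 0, 0, 0, 0, 0, 0, -0.15]

```text
time: 20.72
position: [0.6323, 0.0913, 0.0335]
tool_rot: [0.745, 0.667, 0.0, -0.0]
ft_force: [0.3, 5.6, 0.3]
grip_width: 0.0503
grip_force: 2.6
```

>>> jog_arm:
  motion: [-0.025, 0, 0, 0, 0, 0, -0.15, 0, 0, 0, 0, 0, 0, -0.15]

```text
time: 20.98
position: [0.6321, 0.0911, 0.0336]
tool_rot: [0.745, 0.667, 0.001, -0.001]
ft_force: [0.0, 8.3, 1.0]
grip_width: 0.0499
grip_force: 3.8
```

The force rise shows contact with the tray. I'll back off, lift, turn, and go to the front of the tin.

>>> jog_arm:
  motion: [0.25, 0, 0, 0, 0, 0, -0.15, 0.25, 0, 0, 0, 0, 0, -0.15, 0, 0, -0.75, 0, 0, 0, -0.15, 0, 0, -0.75, 0, 0, 0, -0.15, 0, 0, -0.75, 0, 0, 0, -0.15, -0.65, -0.46, 0, 0, 0, 0, -1, -0.65, -0.46, 0, 0, 0, 0, -1, -0.65, -0.46, 0, 0, 0, 0, -1, -0.65, -0.46, 0, 0, 0, 0, -1, 0, 0, 0, 0, 0, 1, -1, 0, 0, 0, 0, 0, 1, -1, 0, 0, 0, 0, 0, 1, -1]

```text
time: 22.48
position: [0.55, 0.0138, 0.1237]
tool_rot: [0.811, 0.585, -0.0, 0.0]
ft_force: [-0.3, -0.3, 1.0]
grip_width: 0.0867
grip_force: 0.0
```

>>> jog_arm:
  motion: [0, 0, 0, 0, 0, 1, -1, 0, 0, 0, 0, 0, 1, -1, 0, 0, 0, 0, 0, 1, -1, 0, 0, 0, 0, 0, 1, -1, 0, 0, 0, 0, 0, 1, -1, 0, 0, 0, 0, 0, 1, -1, 0, 0, 0, 0, 0, 1, -1, 0, 0, 0, 0, 0, 1, -1, 0, 0, 0, 0, 0, 1, -1, 0, 0, 0, 0, 0, 1, -1, 0, 0, 0, 0, 0, 1, -1, 0, 0, 0, 0, 0, 1, -1]

```text
time: 23.98
position: [0.55, 0.014, 0.1236]
tool_rot: [0.979, 0.205, -0.0, 0.0]
ft_force: [0.6, 0.8, -0.8]
grip_width: 0.0871
grip_force: 0.0
```

>>> jog_arm:
  motion: [0, 0, 0, 0, 0, 1, -1, 0, 0, 0, 0, 0, 1, -1, 0, 0, 0, 0, 0, 1, -1, 0, 0, 0, 0, 0, 1, -1, 0, 0, 0, 0, 0, 1, -1, 0, 0, 0, 0, 0, 1, -1, 0, 0, 0, 0, 0, 1, -1, 0, 0, 0, 0, 0, 0.5, -1, 0, 0, 0, 0, 0, 0, -1]

```text
time: 25.1
position: [0.55, 0.014, 0.1236]
tool_rot: [0.999, -0.054, -0.0, 0.0]
ft_force: [0.5, -0.5, 0.1]
grip_width: 0.0874
grip_force: 0.0
```

>>> jog_arm:
  motion: [0, 0, 0.75, 0, 0, 0, -1, 0, 0, 0.75, 0, 0, 0, -1, 0, 0, 0.75, 0, 0, 0, -1, 0, 0, 0, 0, 0, 0, -1, 0.2, 0, 0, 0, 0, 0, -1, 0.2, 0, 0, 0, 0, 0, -1, 0.15, 0, 0, 0, 0, 0, -1, 0.15, 0, 0, 0, 0, 0, -1, 0.15, 0, 0, 0, 0, 0, -1, 0.05, 0, 0, 0, 0, 0, -1]

```text
time: 26.35
position: [0.5861, 0.01, 0.0336]
tool_rot: [0.998, -0.055, 0.0, -0.0]
ft_force: [-3.4, 0.3, 2.5]
grip_width: 0.087
grip_force: 1.7
```

>>> jog_arm:
  motion: [0.03, 0, 0, 0, 0, 0, -1, 0.03, 0, 0, 0, 0, 0, -1, 0.03, 0, 0, 0, 0, 0, -1]

```text
time: 26.72
position: [0.5863, 0.01, 0.0333]
tool_rot: [0.998, -0.055, -0.003, -0.0]
ft_force: [-8.9, 0.8, 7.2]
grip_width: 0.087
grip_force: 4.3
```

>>> jog_arm:
  motion: [0.03, 0, 0, 0, 0, 0, -1, 0.03, 0, 0, 0, 0, 0, -1, 0.03, 0, 0, 0, 0, 0, -1]

```text
time: 27.1
position: [0.5864, 0.0102, 0.0331]
tool_rot: [0.998, -0.055, -0.007, -0.001]
ft_force: [-14.0, 0.9, 11.4]
grip_width: 0.087
grip_force: 7.1
```

The tin is stopped hard in the back direction, with the force rising while the position doesn't change. My 10 views are used up, so I'll retreat clear and measure with image code.

>>> jog_arm:
  motion: [-0.3, 0, 0, 0, 0, 0, -1, -0.5, 0, 0, 0, 0, 0, -1, 0, 0, -0.9, 0, 0, 0, -1, 0, 0, -0.9, 0, 0, 0, -1, 0, 0, -0.9, 0, 0, 0, -1, 0, 0, -0.9, 0, 0, 0, -1, 0, 1, 0, 0, 0, 0, -1, 0, 1, 0, 0, 0, 0, -1, 0, 1, 0, 0, 0, 0, -1, 0, 1, 0, 0, 0, 0, -1, 0, 1, 0, 0, 0, 0, -1, 0, 1, 0, 0, 0, 0, -1]

```text
time: 28.6
position: [0.536, -0.2281, 0.1779]
tool_rot: [0.998, -0.055, 0.002, 0.001]
ft_force: [0.0, 0.1, -0.0]
grip_width: 0.0868
grip_force: 0.0
```

>>> jog_arm:
  motion: [0, 1, 0, 0, 0, 0, -1, 0, 1, 0, 0, 0, 0, -1, 0, 1, 0, 0, 0, 0, -1, 0, 0, 0, 0, 0, 0, -1, 0, 0, 0, 0, 0, 0, -1]

```text
time: 29.22
position: [0.5219, -0.3451, 0.1774]
tool_rot: [0.998, -0.055, 0.0, 0.0]
ft_force: [-0.0, 0.4, 0.0]
grip_width: 0.087
grip_force: 0.0
```

```bash
cat > m.py <<'E'
from h import *; import cv2
a=-.108;n=np.array([np.cos(a),np.sin(a)]);l=np.array([-np.sin(a),np.cos(a)])
b=robot.camera("top");cv2.imwrite("pics/last.png",b);cv2.imwrite("pics/lasts.png",robot.camera("scene"))
f=b.astype(int)
m=((f[:,:,2]>90)&(f[:,:,2]-f[:,:,1]>70)&(f[:,:,2]-f[:,:,0]>70)).astype(np.uint8)
m[:130]=0;m[:,:280]=0;m[:,420:]=0;m=cv2.morphologyEx(m,cv2.MORPH_CLOSE,np.ones((5,5)))
k,L,S,_=cv2.connectedComponentsWithStats(m);i=1+np.argmax(S[1:,4]);print(S[1:])
c=max(cv2.findContours((L==i).astype(np.uint8),0,1)[0],key=cv2.contourArea)
r=cv2.minAreaRect(c);print(r)
for p in cv2.boxPoints(r):
    X=ray("top",p,.058)[:2];print(p,np.round(X,4),"n,l",X@n,X@l)
# grey/red profiles along n through tin middle and across step, and along l
g=cv2.cvtColor(b,cv2.COLOR_BGR2GRAY).astype(np.float32)
def prof(f0,z,rng):
    P=np.array([proj("top",np.r_[f0(s),z]) for s in rng],np.float32)
    v=cv2.remap(b,P[None,:,0].copy(),P[None,:,1].copy(),cv2.INTER_LINEAR)[0]
    return [(round(float(s),3),*map(int,x)) for s,x in zip(rng,v)]
print("n-prof z.055 l=.074");print(prof(lambda s:n*s+l*.074,.055,np.arange(.665,.725,.003)))
print("n-prof l=.25");print(prof(lambda s:n*s+l*.25,.055,np.arange(.665,.725,.003)))
print("l-prof z.036 n=.62");print(prof(lambda s:n*.62+l*s,.036,np.arange(-.03,.03,.003)))
E
python3 m.py
```

```text
[[ 311  163   61   45 2174]]
((341.3617858886719, 184.92491149902344), (57.48589324951172, 38.67445373535156), 6.709836959838867)
[310.5563  200.77132] [0.6065 0.0884] n,l 0.5934513231156464 0.1532190059434685
[315.0751  162.36177] [0.7116 0.0769] n,l 0.6992058014261006 0.15311891212225368
[372.16727 169.0785 ] [ 0.694  -0.0786] n,l 0.6983878722446846 -0.0033314417344153502
[367.64847 207.48805] [ 0.5892 -0.066 ] n,l 0.5928467220163073 -0.002120709363792324
n-prof z.055 l=.074
[(0.665, 84, 102, 215), (0.668, 82, 102, 213), (0.671, 83, 102, 213), (0.674, 84, 103, 213), (0.677, 83, 102, 213), (0.68, 81, 100, 213), (0.683, 81, 100, 214), (0.686, 80, 99, 214), (0.689, 80, 98, 214), (0.692, 80, 99, 215), (0.695, 80, 101, 211), (0.698, 90, 110, 197), (0.701, 104, 125, 180), (0.704, 112, 132, 170), (0.707, 111, 131, 165), (0.71, 109, 127, 160), (0.713, 107, 125, 157), (0.716, 107, 125, 156), (0.719, 108, 126, 157), (0.722, 108, 127, 160)]
n-prof l=.25
[(0.665, 111, 136, 176), (0.668, 114, 142, 186), (0.671, 119, 149, 197), (0.674, 123, 155, 204), (0.677, 120, 152, 200), (0.68, 115, 145, 191), (0.683, 111, 140, 185), (0.686, 109, 137, 182), (0.689, 101, 128, 169), (0.692, 83, 103, 136), (0.695, 72, 87, 114), (0.698, 85, 103, 135), (0.701, 106, 128, 167), (0.704, 113, 136, 177), (0.707, 114, 137, 176), (0.71, 111, 134, 173), (0.713, 108, 131, 169), (0.716, 108, 132, 170), (0.719, 109, 134, 172), (0.722, 109, 135, 173)]
l-prof z.036 n=.62
[(-0.03, 162, 196, 229), (-0.027, 162, 195, 228), (-0.024, 162, 196, 228), (-0.021, 164, 198, 230), (-0.018, 165, 199, 231), (-0.015, 166, 199, 231), (-0.012, 165, 199, 231), (-0.009, 161, 197, 233), (-0.006, 147, 182, 231), (-0.003, 119, 148, 225), (-0.0, 94, 115, 219), (0.003, 84, 104, 216), (0.006, 84, 102, 216), (0.009, 85, 103, 218), (0.012, 85, 104, 219), (0.015, 85, 104, 219), (0.018, 85, 104, 219), (0.021, 84, 103, 217), (0.024, 83, 102, 217), (0.027, 83, 102, 218)]
```

```bash
cat > k.py <<'E'
from h import *; import cv2
from scipy.optimize import minimize
a=-.108;n=np.array([np.cos(a),np.sin(a)]);l=np.array([-np.sin(a),np.cos(a)])
ims={"top":cv2.imread("pics/last.png").astype(int),"scene":cv2.imread("pics/lasts.png").astype(int)}
M={}
for k,f in ims.items():
    m=((f[:,:,2]>60)&(f[:,:,2]>1.7*f[:,:,1])&(f[:,:,2]>1.7*f[:,:,0])).astype(np.uint8)
    u,v=proj(k,np.r_[n*.645+l*.075,.03]).astype(int);z=np.zeros_like(m);z[v-45:v+45,u-55:u+55]=1;m=cv2.morphologyEx(m*z,cv2.MORPH_CLOSE,np.ones((9,9)))
    kk,L,S,_=cv2.connectedComponentsWithStats(m);i=1+np.argmax(S[1:,4]);M[k]=(L==i).astype(np.uint8);print(k,S[i])
def cost(p,cams=("top","scene")):
    on,ol,yaw,th=p;r=a+yaw;R=np.array([[np.cos(r),-np.sin(r)],[np.sin(r),np.cos(r)]]);c=n*on+l*ol
    b=[(x,y,0) for x in(-.048,.052) for y in(-.075,.075)]+[(x,y,.055) for x in(-.048,.052) for y in(-.075,.075)]
    b+=[(.054-t*np.cos(th)-h*np.sin(th),y,.056+t*np.sin(th)+h*np.cos(th)) for t in(0,.104) for h in(0,.002) for y in(-.077,.077)]
    W=[np.r_[R@q[:2]+c,q[2]] for q in b];t=0
    for k in cams:
        P=np.array([proj(k,w) for w in W]);h=cv2.convexHull((P*16).astype(np.int32));d=np.zeros(M[k].shape,np.uint8);cv2.fillConvexPoly(d,h,1,cv2.LINE_8,4);t+=(d!=M[k]).sum()
    return t
for cams in(("top","scene"),("top",),("scene",)):
    s=minimize(cost,[.645,.075,0,.02],args=(cams,),method="Nelder-Mead",options=dict(initial_simplex=[[.645,.075,0,.02],[.65,.075,0,.02],[.645,.08,0,.02],[.645,.075,.04,.02],[.645,.075,0,.12]]));print(cams,np.round(s.x,4),s.fun)
for th in(0,.05,.1):print(th,cost([*s.x[:3],th]))
# tray left edge, before and after, beyond the tin
for f in("top0","last"):
    g=cv2.imread(f"pics/{f}.png")[:,:,0].astype(np.float32)
    for nn in(.47,.5,.53,.56):
        rs=np.arange(-.03,.03,.0005);P=np.array([proj("top",np.r_[n*nn+l*t,.036]) for t in rs],np.float32)
        v=cv2.GaussianBlur(cv2.remap(g,P[None,:,0].copy(),P[None,:,1].copy(),1),(9,1),0)[0];print(f,nn,round(rs[np.argmin(np.gradient(v))],4),end="; ")
    print()
E
python3 k.py
```

```text
top [ 312  164   60   44 2117]
scene [ 277  169   61   56 1904]Traceback (most recent call last):
  File "k.py", line 19, in <module>
    s=minimize(cost,[.645,.075,0,.02],args=(cams,),method="Nelder-Mead",options=dict(initial_simplex=[[.645,.075,0,.02],[.65,.075,0,.02],[.645,.08,0,.02],[.645,.075,.04,.02],[.645,.075,0,.12]]));print(cams,np.round(s.x,4),s.fun)
    res = _minimize_neldermead(fun, x0, args, callback, bounds=bounds,
                               **options)
    fxr = func(xr)
    fx = function(np.copy(x), *(wrapper_args + args))
  File "k.py", line 16, in cost
    P=np.array([proj(k,w) for w in W]);h=cv2.convexHull((P*16).astype(np.int32));d=np.zeros(M[k].shape,np.uint8);cv2.fillConvexPoly(d,h,1,cv2.LINE_8,4);t+=(d!=M[k]).sum()
                ~~~~^^^^^
  File "h.py", line 7, in proj
    c=robot.calibration(n);p=np.array(c['R'])@X+c['t'];return np.array([c['fx']*p[0]/p[2]+c['cx'],c['fy']*p[1]/p[2]+c['cy']])
ValueError: time passes only in moves, steps and waits
```

```bash
sed -i 's/robot.calibration(n)/cal(n)/' h.py; sed -i '2a import functools\ncal=functools.lru_cache(lambda n: robot.calibration(n))' h.py; sed -i 's/uint8);cv2.fill/uint8); cv2.fill/' k.py; python3 k.py
```

```text
top [ 312  164   60   44 2117]
scene [ 277  169   61   56 1904]
('top', 'scene') [ 0.6461  0.0745  0.0134 -0.0238] 547.0
('top',) [0.6446 0.0744 0.0233 0.0283] 186.0
('scene',) [0.6475 0.0702 0.0191 0.0589] 344.0
0 634
0.05 644
0.1 665
top0 0.47 -0.0015; top0 0.5 -0.0025; top0 0.53 -0.002; top0 0.56 -0.0015; 
last 0.47 -0.0025; last 0.5 -0.0025; last 0.53 -0.0005; last 0.56 -0.0015;
```

The measurements hold up:
- **Back:** the hinge side sits at n≈0.698, and the step face at about 0.699.
- **Right end:** it sits at l≈−0.0005, and the tray end at about −0.002.
- **Tray:** its edge hasn't moved.
- **Robot:** it is clear of everything.

Handing in.

```bash
python3 -c "
from rig import robot
print(robot.hand_in())"
```

```text
the job is handed in; nothing more can be done
None
```

I shut the tin's lid, pushed the tin into its corner and handed the job in; no verdict came back. By my last camera measurements its hinge side is within about 2 mm of the step, its right end within about 2 mm of the tray, and the tray hasn't moved. I didn't re-measure the price card, jar and bell.

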